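First in, first out: serve the oldest bolt from the sloped lane

TASK

Slide the yellow bent-rod gate fully back and leave it open, then push the oldest bolt block, the one at the low front end of the sloped lane, sideways out onto the exit deck, sliding it all the way off the lane without lifting it; the two behind it slide down by themselves and stay in the lane. Then take the new bolt block standing on the table and set it gently into the high rear end of the lane, its bolt across the lane like the others, so that it joins the back of the row. Keep every block upright and leave the gauge block, nuts and ratchet where they are.

Things in the scene. Friction and masses are not known exactly. Their poses are not given: they have to be found in the camera images.
- lane: Sloped roller lane on a blue rack. Its floor is the top of twelve free-turning steel rollers across it. Origin: on that floor, mid-width, at the face of the stop at the low front end, 24 mm above the table. y points up the lane along the floor (rising 8 degrees), z is normal to the floor, x points across to the exit deck. Floor x -50 to 50 mm, y 0 to 245 mm. Blocks slide down by themselves to the stop or the block ahead; three take y 0 to 192 mm
- front_place (a point): Front place of the lane: floor point at lane x = 0, y = 32 mm, the centre of a block resting on the stop. Open on both sides (no side walls below y = 68 mm), so that a block can be pushed from the -x side towards +x. The stop (y = 0, 22 mm high) runs on along the exit deck and guides the pushed block
- exit_place (a point): Floor point in the middle of the exit deck (lane x = 110, y = 32 mm), where the oldest block must go. The deck is plain perforated steel level with the rollers (blocks stay where left on it), from x = 50 to 166 mm, y = 0 to 78 mm; lip 18 mm high at x = 166 mm, open at y = 78 mm
- rear_place (a point): Floor point at the high rear of the lane (lane x = 0, y = 193 mm) where there is room to set a block down once the row has moved on; let go, it slides 33 mm down to the row. Side walls 26 mm high, inner faces at x = -47 and 47 mm, run from y = 68 to 245 mm; no wall at the rear end
- gate (a joint): Yellow bent-rod gate, m: 0 to 0.02 at the start (shut, across the exit side of the front place), 0.095 fully back. Slides along the lane's -y with about 2 N of friction, stays where left. Rod 9 mm thick, 42 mm above the lane floor along lane x = 51 mm, then bent outward and up to the handle; open, its tail reaches lane y = -163 mm
- gate_handle (a point): On the axis of the gate's upright handle (9 mm rod, 16 mm black knob on top) 80 mm above the lane floor. The handle stands at lane x = 80 mm from 42 to 104 mm above the floor; at gate = 0 it is at lane y = 76 mm, fully back at y = -19 mm. Push it from its +y side
- stock_front: Oldest block, at the stop. Aluminium block 84 x 64 x 30 mm (x, y, z), about 0.5 kg, with a fixed dark-blue bolt lying along its x: shank 20 mm thick, axis 54 mm above the underside, 14 mm free below it, bare from x = -24 to 24 mm between two saddles (grip there); hex head 31 mm at +x, ends flush with the block. 70 mm high. Origin: centre of the underside; x along the lane's x
- stock_second: Same bolt block as stock_front (84 x 64 x 70 mm, shank axis 54 mm up, origin at the centre of the underside). At the start second in the row
- stock_third: Same bolt block as stock_front (84 x 64 x 70 mm, shank axis 54 mm up, origin at the centre of the underside). At the start third (last) in the row
- stock_new: Same bolt block as stock_front (84 x 64 x 70 mm, shank axis 54 mm up, origin at the centre of the underside). The new stock, standing on the table to the robot's left, yaw within 0.5 rad of the world axes
- gauge_block: Bystander: matte aluminium gauge block, 100 x 35 x 30 mm (x, y, z), on the table; origin at the centre of its underside
- nut_a: Bystander: silver locking nut, hexagon 66 mm over the corners, 32 mm high, on the table; origin at the centre of its underside
- nut_b: Bystander: silver locking nut like the other
- ratchet: Bystander: red-handled ratchet, 190 mm long, lying on the table along its own x axis, handle to -x; up to 42 mm high
There are look-alikes about, which are no part of the job. What is shaped like the stock_new but red is not meant.

How it is judged:
By the outcome, as a careful person would: the job done as asked, in the order asked, and still so for the second after the job is handed in, with the robot touching nothing.
It also fails if it takes over 58 s, if anything falls off the work surface, if the arm or the gripper's body presses on something with over 40 N, if the wrist force passes 120 N, or if a joint passes its speed limit or range.

ROBOT

A 6-joint arm with a two-finger parallel gripper is mounted at the origin on the work surface. World frame = base frame: x ahead of the robot, y to its left, z up, the work surface at z = 0. Lengths are in m, angles in degrees, forces in N, time in s.
With the tool pointing down it reaches from about 0.35 to 0.875 m from the base axis. Payload 4.2 kg.
Tool frame: the origin (TCP) lies where the fingers leave the gripper's body, on its centre line; the fingertips stand 70 mm ahead of it and the grasp point (between the pads) lies 51 mm ahead of it; z points along the fingers, y is the direction in which the jaws open and shut (so a half turn about z gives the same grasp; the last joint's range is limited). The gripper opens to 87 mm and grips with 3 to 60 N. Pads are 19 mm wide; open, the fingers measure 117 mm over their backs; the gripper's body (75 mm by 190 mm) begins 51 mm behind the grasp point.
Start: joints at [-50.386, 22.042, 0.453, 0, -68.411, -14.817], TCP at [0.262, -0.567, 0.292] pointing down, gripper open.
Joint ranges: [-179.83, 179.83], [-69.29, 118.12], [-61.27, 80.66], [-181.25, 117.63], [-171.15, -9.14], [-177.46, 177.46]. Speed limits (degrees/s): [159.86, 159.86, 180, 180, 180, 180].

INTERFACE

Orientations are given as a 3x3 rotation matrix whose columns are the frame's x, y, z axes.
In Python, from station import sense, capture, camera_model, finish_job gives the robot as it stands.
- The arm moves only by the shell command python3 -m inch 'ROWS'. ROWS is JSON, a list of rows, each an object with "hand": the closure, from 0 (fully open) to 1 (shut); "slide": the shift along the world's x, y, z in cm, a list of three; "yaw": the turn about the world's z in rad. A call has 1 to 10 rows; each row is the pose to reach, as a shift and turn from the pose commanded when the call began; what a row does not reach only later rows make up. A row lasts 1/8 s, in which the tool goes at most 62.5 mm and 10.7 degrees, less where a joint would pass 70% of its speed; a pose out of reach is approached as far as the arm can. A call with a gripper value outside its range is refused whole. The fingers move at their own pace and stop on an object; the grip force is fixed at half the most. Time passes only in rows, so rows that repeat a pose let the fingers close. It gives the time, the measured TCP pose, the force and the opening at its end, in the units of the state.
- sense(): the state, without advancing time (a new reading comes with each control period).
- capture(name): name is "scene" or "top" or "wrist"; returns the picture (400x640x3 uint8, blue, green, red); there is no depth.
- camera_model(name): a dict with "mtx" (3x3 intrinsics, pixels), "xyz" and "orientation" of the camera in the world; the wrist camera has in their place "tool_from_camera" (4x4, takes a point from camera to tool coordinates, whose origin is the TCP and whose axes are the flange's). Camera axes: x right, y up, looking along -z (the intrinsics and any distortion apply to the point x, -y, -z); pixel columns grow to the right and rows downward; lengths in m; the calibration is good to about 2 mm. A picture is of the moment at which its call begins: read the wrist's pose just before it. camera_model takes no time and is no camera call.
- finish_job(): hands the job in, once; it reports no verdict.
The state is a dict: "time_s": time; "joints": joint angles; "joint_velocities": joint speeds; "effort": joint torques, N m; "tcp_pos": TCP position; "ee_rot": TCP orientation; "wrist_force": force on the tool from outside, world axes, zero at the start; "moment": the same for the moment, N m; "gripper_width": opening from 0.0 (shut) to 1.0 (fully open).
Only numpy, scipy, OpenCV 4.12 (cv2) and the standard library are available. Lean on these libraries where they do the work, as an engineer would, in place of code of your own. Each camera call takes 0.05 s, during which the arm holds its last target. There are 200 camera calls.

## Working session

There is one attempt and no reset: what is moved stays moved. The work goes in short steps, Python scripts to look and compute and a shell command to move; the robot and the scene stay as the last step left them, time stands still between calls to the robot, and variables do not carry over. Pictures are saved under pics/ and viewed, about 8 in all and at most 12, crops included, and the job is handed in when it is done.

```bash
mkdir -p pics; ls
python3 - <<'E'
from station import *
import cv2,numpy as np
s=sense();print(s['tcp_pos'],s['ee_rot'],s['time_s'])
for n in('scene','top'):
    cv2.imwrite(f'pics/{n}0.png',capture(n))
for n in('scene','top','wrist'): print(n,camera_model(n))
E
```

```text
pics
[ 0.26195724 -0.56694732  0.29116059] [[-9.07871377e-01 -4.19247630e-01 -9.93309442e-04]
 [-4.19248798e-01  9.07869299e-01  1.94442448e-03]
 [ 8.65997888e-05  2.18173112e-03 -9.99997616e-01]] 0.0
scene {'mtx': array([[451.6333972 ,   0.        , 316.70228291],
       [  0.        , 451.6333972 , 201.04755872],
       [  0.        ,   0.        ,   1.        ]]), 'xyz': array([1.61796193, 0.1277118 , 0.9594744 ]), 'orientation': array([[-0.11551825, -0.64367167,  0.75653309],
       [ 0.99327836, -0.06923987,  0.09275739],
       [-0.00732305,  0.76216312,  0.64734361]])}
top {'mtx': array([[469.86195401,   0.        , 324.12542172],
       [  0.        , 469.86195401, 199.86287114],
       [  0.        ,   0.        ,   1.        ]]), 'xyz': array([0.40519584, 0.03501671, 1.27457894]), 'orientation': array([[ 0.00567616,  0.9863308 , -0.16467951],
       [-0.99997873,  0.00612758,  0.00223331],
       [ 0.00321187,  0.16466333,  0.9863446 ]])}
wrist {'mtx': array([[319.79356867,   0.        , 320.73862623],
       [  0.        , 319.79356867, 194.68821892],
       [  0.        ,   0.        ,   1.        ]]), 'tool_from_camera': array([[ 4.33854803e-04,  9.54768323e-01,  2.97350402e-01,
         8.04389796e-02],
       [ 9.99999906e-01, -4.18085142e-04, -1.16631126e-04,
        -9.19956183e-04],
       [ 1.29620809e-05,  2.97350425e-01, -9.54768414e-01,
        -9.24157550e-02],
       [ 0.00000000e+00,  0.00000000e+00,  0.00000000e+00,
         1.00000000e+00]])}
```

View pics/scene0.png

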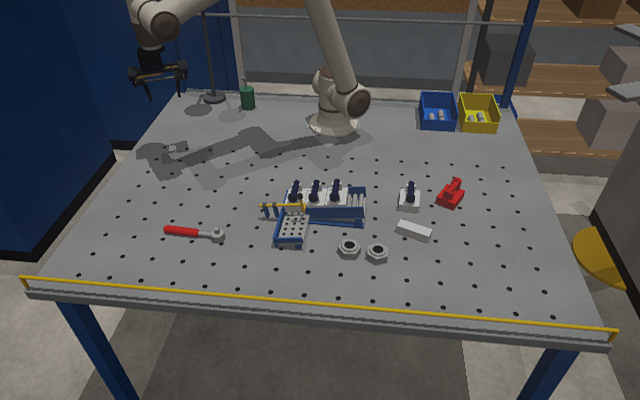

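View pics/top0.png

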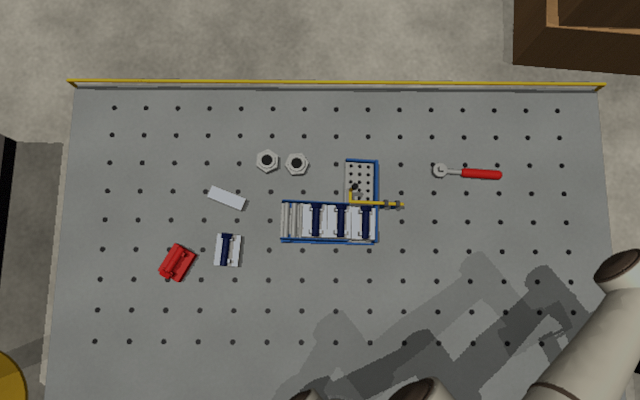

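The top view shows the lane from (282,222) rear to (378,222) front, the deck at (360,180), the gate handle near (354,187), the new block at (228,250) and the red look-alike at (178,262). So the lane's axes are roughly the world's. I'll zoom in next.

```bash
cat > h.py <<'E'
from station import *
import cv2,numpy as np
def ray(n,uv,cm=None,s=None):
    m=cm or camera_model(n);K=m['mtx']
    d=np.array([(uv[0]-K[0,2])/K[0,0],-(uv[1]-K[1,2])/K[1,1],-1])
    if n=='wrist':
        T=m['tool_from_camera'];s=s or sense();R=np.array(s['ee_rot'])
        return R@T[:3,3]+s['tcp_pos'],R@(T[:3,:3]@d)
    return np.array(m['xyz']),np.array(m['orientation'])@d
def onz(n,uv,z,s=None):
    o,d=ray(n,uv,s=s);return o+d*(z-o[2])/d[2]
def proj(n,p):
    m=camera_model(n);q=np.array(m['orientation']).T@(np.array(p)-m['xyz']);K=m['mtx']
    return [K[0,0]*q[0]/-q[2]+K[0,2],K[1,1]*-q[1]/-q[2]+K[1,2]]
E
python3 - <<'E'
import cv2,numpy as np
a=cv2.imread('pics/top0.png')[150:280,200:410]
b=cv2.imread('pics/scene0.png')[170:260,250:430]
a=cv2.resize(a,None,fx=3.8,fy=3.8,interpolation=2);cv2.imwrite('pics/a.png',a[:,:])
b=cv2.resize(b,None,fx=4.4,fy=4.4,interpolation=2);cv2.imwrite('pics/b.png',b)
E
```

```text
(no output)
```

View pics/a.png

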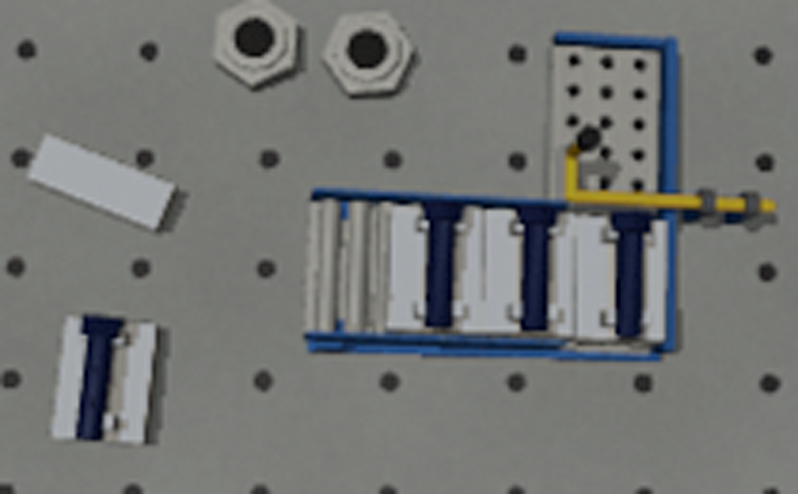

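View pics/b.png

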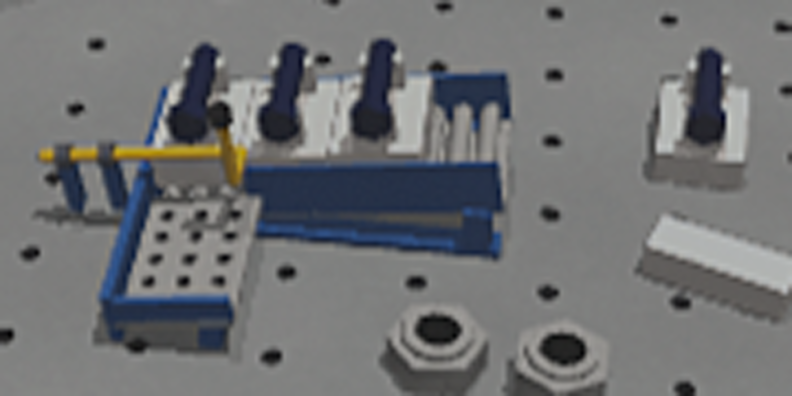

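The crops show the knob at top (354.7,186) and scene (299.8,195.7), and the three bolts with their heads towards +x. Next I'll measure.

Run:
```python
from h import *
from scipy.optimize import least_squares
I=cv2.imread('pics/top0.png')
hsv=cv2.cvtColor(I,cv2.COLOR_BGR2HSV)
b,g,r=[I[...,i].astype(int) for i in range(3)]
m=((b>r+18)&(b<110)).astype(np.uint8)
m[:150]=0;m[290:]=0;m[:,:205]=0;m[:,385:]=0
n,L,st,c=cv2.connectedComponentsWithStats(m)
for i in range(1,n):
    if st[i,4]>60:
        p=np.argwhere(L==i)[:,::-1].astype(np.float32);R=cv2.minAreaRect(p)
        print(st[i],R); 
        box=cv2.boxPoints(R); print([onz('top',q,.09)[:2].round(4) for q in box])
# knob
A=(354.7,186.05);B=(299.8,195.7)
f=lambda p:np.r_[np.array(proj('top',p))-A,np.array(proj('scene',p))-B]
s=least_squares(f,[.5,0,.12]);print('knob',s.x,s.fun)
# deck corner blue: a(556,38) (676,40), lane corners a (310,350)
for q in[(556,34),(677,38),(676,350),(308,350),(312,190)]:
    print(q,onz('top',(200+q[0]/3.8,150+q[1]/3.8),.045))
```

```text
[346 159  30  42 139] ((369.23492431640625, 173.29359436035156), (50.21940612792969, 23.64023208618164), 54.605201721191406)
[array([ 0.709 , -0.0213]), array([ 0.746 , -0.0716]), array([ 0.6378, -0.1455]), array([ 0.6018, -0.0955])]
[282 200  67  37 565] ((314.1920166015625, 218.1595916748047), (66.1174087524414, 33.857704162597656), 2.8624050617218018)
[array([0.5164, 0.1424]), array([0.603 , 0.1399]), array([ 0.5955, -0.0288]), array([ 0.509 , -0.0243])]
[361 205  17  34 235] ((369.5171813964844, 221.48155212402344), (32.69343948364258, 16.132572174072266), 87.95458984375)
[array([ 0.5891, -0.0615]), array([ 0.5909, -0.1027]), array([ 0.5075, -0.1046]), array([ 0.5058, -0.0639])]
[220 233  12  33 219] ((223.5927276611328, 248.98086547851562), (9.668485641479492, 32.099369049072266), 10.12467098236084)
[array([0.4391, 0.3014]), array([0.5182, 0.2906]), array([0.5141, 0.2664]), array([0.435 , 0.2775])]
[280 237  69   6 193] ((314.0032653808594, 239.1758575439453), (4.832505226135254, 67.98835754394531), 88.93909454345703)
[array([0.5063, 0.1431]), array([ 0.5105, -0.0283]), array([ 0.4984, -0.0285]), array([0.4942, 0.1426])]
knob [ 0.63128681 -0.04272948  0.13094644] [-0.1939159   0.02056351 -0.22582055 -0.01620632]
(556, 34) [ 0.72255216 -0.0268841   0.045     ]
(677, 38) [ 0.72019417 -0.11261734  0.045     ]
(676, 350) [ 0.49937463 -0.10899983  0.045     ]
(308, 350) [0.49787596 0.14415037 0.045     ]
(312, 190) [0.60942454 0.14367579 0.045     ]
```

Lane yaw is close to 0. I'll go over the lane for a closer look, turned so the tool x axis points along -y, with the fingers closed.

```bash
python3 -m inch '[{"hand":1,"slide":[29.8,54.7,7],"yaw":1.137},{"hand":1,"slide":[29.8,54.7,7],"yaw":1.137},{"hand":1,"slide":[29.8,54.7,7],"yaw":1.137},{"hand":1,"slide":[29.8,54.7,7],"yaw":1.137},{"hand":1,"slide":[29.8,54.7,7],"yaw":1.137},{"hand":1,"slide":[29.8,54.7,7],"yaw":1.137},{"hand":1,"slide":[29.8,54.7,7],"yaw":1.137},{"hand":1,"slide":[29.8,54.7,7],"yaw":1.137},{"hand":1,"slide":[29.8,54.7,7],"yaw":1.137},{"hand":1,"slide":[29.8,54.7,7],"yaw":1.137}]' 
python3 -m inch '[{"hand":1,"slide":[0,0,0],"yaw":0},{"hand":1,"slide":[0,0,0],"yaw":0},{"hand":1,"slide":[0,0,0],"yaw":0}]'
python3 - <<'E'
from h import *
import json
s=sense();I=capture('wrist');cv2.imwrite('pics/w0.png',I)
json.dump({k:np.array(s[k]).tolist() for k in('tcp_pos','ee_rot')},open('w0.json','w'))
print(s['tcp_pos'],np.array(s['ee_rot']).round(3),s['joints'],s['wrist_force'])
E
```

```text
time_s: 1.35
tcp_pos: [0.5597, -0.0199, 0.3621]
ee_rot: [[-0.001, -1.0, -0.0], [-1.0, 0.001, -0.0], [0.0, 0.0, -1.0]]
wrist_force: [1.0, -0.8, 0.3]
gripper_width: 0.021
time_s: 1.72
tcp_pos: [0.5586, -0.023, 0.3619]
ee_rot: [[-0.002, -1.0, -0.001], [-1.0, 0.002, -0.0], [0.0, 0.001, -1.0]]
wrist_force: [-0.1, 0.2, 0.2]
gripper_width: 0.005
[ 0.55864428 -0.02295819  0.36189735] [[-0.002 -1.    -0.001]
 [-1.     0.002 -0.   ]
 [ 0.     0.001 -1.   ]] [ 1.42534358e+01  1.32274560e+01 -2.14990538e+00 -9.92103462e-04
 -7.46621765e+01 -1.43912437e+01] [-0.06256065  0.20938538  0.23574719]
```

View pics/w0.png

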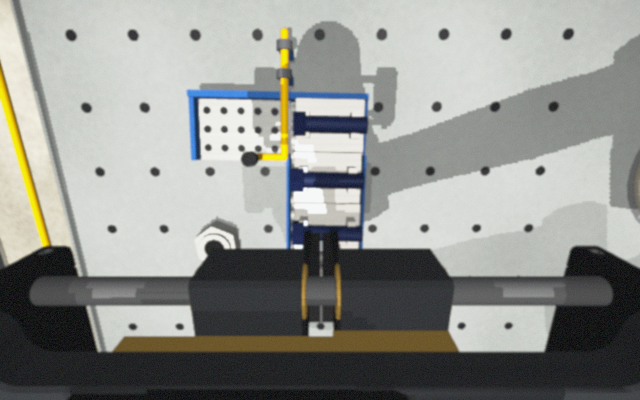

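The wrist view shows the stop from (190,92) to (368,96), the front bolt at (293..367,124), the second bolt at (291..365,181) and the knob at (249,159). I'll work out the lane pose from these.

Run:
```python
from h import *
import json
s=json.load(open('w0.json'));I=cv2.imread('pics/w0.png')
b,g,r=[I[...,i].astype(int) for i in range(3)]
P=lambda u,v,z:onz('wrist',(u,v),z,s).round(4)
# bright blue rack mask
m=((b>g+40)&(b>110)).astype(np.uint8)
for v in(110,150,165,200):
    c=np.where(m[v,180:380])[0]+180; print('rackrow',v,c[:1],c[-8:])
for u in(200,230,260,320,350):
    c=np.where(m[80:115,u])[0]+80; print('stopcol',u,c.min(),c.max(),P(u,c.min()-.5,.046),P(u,c.max()+.5,.046))
d=((b>r+20)&(b<105)&(r<45)).astype(np.uint8);d[:, :286]=0;d[:,372:]=0;d[:100]=0;d[260:]=0
n,L,st,ce=cv2.connectedComponentsWithStats(d)
for i in range(1,n):
    if st[i,4]>80: 
        x,y,w,h,a=st[i];print('bolt',st[i],ce[i])
        for lo,hi in((310,325),(335,350)):
            q=np.argwhere(L[:,lo:hi]==i); print('  shank vmid',q[:,0].mean(),P((lo+hi)/2,q[:,0].mean(),.09))
        print('  ends',P(x,y+h/2,.088),P(x+w,y+h/2,.088))
k=((b<50)&(g<50)&(r<50)).astype(np.uint8);k[:,:235]=0;k[:,262:]=0;k[:145]=0;k[175:]=0
M=cv2.moments(k);c=(M['m10']/M['m00'],M['m01']/M['m00']);print('knob',c,M['m00'],P(*c,.131))
```

```text
rackrow 110 [189] [189 190 191 192 193 194 366]
rackrow 150 [191] [191 192 193 194 195 196 364]
rackrow 165 [286] [286 287 288 289 363 364 365]
rackrow 200 [286] [286 287 288 289 362 363]
stopcol 200 90 97 [ 0.7067 -0.1121  0.046 ] [ 0.7078 -0.1028  0.046 ]
stopcol 230 90 97 [ 0.6703 -0.112   0.046 ] [ 0.6711 -0.1027  0.046 ]
stopcol 260 91 97 [ 0.634  -0.1108  0.046 ] [ 0.6345 -0.1027  0.046 ]
stopcol 320 93 97 [ 0.5611 -0.1083  0.046 ] [ 0.5612 -0.1025  0.046 ]
stopcol 350 93 97 [ 0.5247 -0.1083  0.046 ] [ 0.5245 -0.1024  0.046 ]
bolt [294 113  73  21 914] [327.27461707 123.97483589]
  shank vmid 123.8 [ 0.5639 -0.0747  0.09  ]
  shank vmid 124.6094674556213 [ 0.536  -0.0738  0.09  ]
  ends [ 0.5903 -0.0749  0.088 ] [ 0.5084 -0.0748  0.088 ]
bolt [290 168  74  26 941] [324.41870351 179.80552604]
  shank vmid 179.38509316770185 [ 0.5642 -0.0107  0.09  ]
  shank vmid 180.10404624277456 [ 0.5348 -0.0098  0.09  ]
  ends [ 0.5968 -0.0083  0.088 ] [ 0.5092 -0.0081  0.088 ]
bolt [290 222  72  22 645] [323.5503876  232.01550388]
  shank vmid 229.5 [0.5645 0.0531 0.09  ]
  shank vmid 232.62589928057554 [0.5336 0.0574 0.09  ]
  ends [0.5988 0.0587 0.088 ] [0.5091 0.0588 0.088 ]
knob (256.0, 157.25) 8.0 [ 0.6264 -0.0447  0.131 ]
```

Lane origin is about (0.550, -0.0985), yaw about 0, with the handle at x≈0.63 and lane y≈71. I'll go down on the +y side of the handle.

```bash
python3 -m inch '[{"hand":1,"slide":[7,2.5,-5],"yaw":0},{"hand":1,"slide":[7,2.5,-5],"yaw":0},{"hand":1,"slide":[7,2.5,-10],"yaw":0},{"hand":1,"slide":[7,2.5,-15],"yaw":0},{"hand":1,"slide":[7,2.5,-19],"yaw":0},{"hand":1,"slide":[7,2.5,-19],"yaw":0},{"hand":1,"slide":[7,2.5,-19],"yaw":0}]'
```

```text
time_s: 2.65
tcp_pos: [0.6304, 0.0025, 0.1741]
ee_rot: [[-0.001, -1.0, 0.003], [-1.0, 0.001, -0.0], [0.0, -0.003, -1.0]]
wrist_force: [0.9, -0.6, 0.6]
gripper_width: 0.005
```

```bash
python3 -m inch '[{"hand":1,"slide":[0,-1.5,0],"yaw":0},{"hand":1,"slide":[0,-3,0],"yaw":0},{"hand":1,"slide":[0,-4.3,0],"yaw":0},{"hand":1,"slide":[0,-5.6,0],"yaw":0},{"hand":1,"slide":[0,-6.9,0],"yaw":0},{"hand":1,"slide":[0,-8.2,0],"yaw":0},{"hand":1,"slide":[0,-9.5,0],"yaw":0},{"hand":1,"slide":[0,-10.5,0],"yaw":0},{"hand":1,"slide":[0,-11,0],"yaw":0},{"hand":1,"slide":[0,-11,0],"yaw":0}]'
python3 -m inch '[{"hand":1,"slide":[0,-0.2,0],"yaw":0},{"hand":1,"slide":[0,-0.4,0],"yaw":0},{"hand":1,"slide":[0,-0.4,0],"yaw":0}]'
```

```text
time_s: 3.9
tcp_pos: [0.6294, -0.1076, 0.1723]
ee_rot: [[-0.001, -1.0, 0.0], [-1.0, 0.001, -0.001], [0.001, -0.0, -1.0]]
wrist_force: [0.5, 0.0, 0.6]
gripper_width: 0.004
time_s: 4.28
tcp_pos: [0.6294, -0.1108, 0.1721]
ee_rot: [[-0.001, -1.0, 0.0], [-1.0, 0.001, 0.0], [-0.0, -0.0, -1.0]]
wrist_force: [0.6, 0.7, -1.1]
gripper_width: 0.003
```

```bash
python3 -m inch '[{"hand":1,"slide":[0,-0.2,0],"yaw":0},{"hand":1,"slide":[0,-0.4,0],"yaw":0},{"hand":1,"slide":[0,-0.4,0],"yaw":0}]'
python3 -m inch '[{"hand":1,"slide":[0,-0.2,0],"yaw":0},{"hand":1,"slide":[0,-0.4,0],"yaw":0},{"hand":1,"slide":[0,-0.4,0],"yaw":0}]'
python3 - <<'E'
from h import *
I=capture('top')[150:260,270:430];J=capture('scene')[160:260,220:360]
cv2.imwrite('pics/g.png',np.vstack([cv2.resize(I,(640,440),interpolation=2)]))
cv2.imwrite('pics/gs.png',cv2.resize(J,None,fx=4,fy=4))
E
```

```text
time_s: 4.65
tcp_pos: [0.6292, -0.1151, 0.172]
ee_rot: [[-0.001, -1.0, -0.0], [-1.0, 0.001, -0.0], [0.0, 0.0, -1.0]]
wrist_force: [0.4, 1.2, 0.3]
gripper_width: 0.005
time_s: 5.03
tcp_pos: [0.6293, -0.1169, 0.1719]
ee_rot: [[-0.001, -1.0, 0.0], [-1.0, 0.001, 0.003], [-0.003, -0.0, -1.0]]
wrist_force: [-0.4, 9.9, -0.3]
gripper_width: 0.003
```

View pics/gs.png

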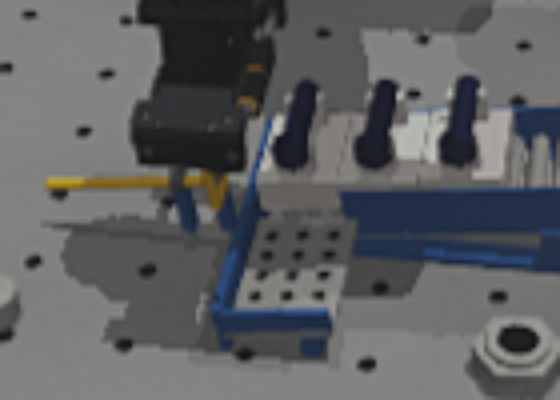

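The gate is fully back: the force rose to 9.9 N at the end stop, and the picture shows the deck side clear. Next I'll back off and move to the robot side of the front block.

```bash
python3 -m inch '[{"hand":1,"slide":[0,1.5,0],"yaw":0},{"hand":1,"slide":[0,2,5],"yaw":0},{"hand":1,"slide":[0,2,6],"yaw":0},{"hand":1,"slide":[-5,3,6],"yaw":0},{"hand":1,"slide":[-10,4,6],"yaw":0},{"hand":1,"slide":[-14.9,5.1,6],"yaw":0},{"hand":1,"slide":[-14.9,5.1,4],"yaw":0},{"hand":1,"slide":[-14.9,5.1,-1],"yaw":0},{"hand":1,"slide":[-14.9,5.1,-5.5],"yaw":0},{"hand":1,"slide":[-14.9,5.1,-5.5],"yaw":0}]'
python3 -m inch '[{"hand":1,"slide":[0,0,0],"yaw":0},{"hand":1,"slide":[0,0,0],"yaw":0}]'
```

```text
time_s: 6.38
tcp_pos: [0.478, -0.0685, 0.1145]
ee_rot: [[-0.001, -1.0, -0.008], [-1.0, 0.001, -0.002], [0.002, 0.008, -1.0]]
wrist_force: [0.0, 0.8, 0.6]
gripper_width: 0.006
time_s: 6.62
tcp_pos: [0.4815, -0.0678, 0.119]
ee_rot: [[-0.001, -1.0, 0.004], [-1.0, 0.001, 0.0], [-0.0, -0.004, -1.0]]
wrist_force: [-0.1, 0.1, 0.4]
gripper_width: 0.001
```

```bash
python3 -m inch '[{"hand":1,"slide":[1.2,0,-0.1],"yaw":0},{"hand":1,"slide":[2.3,0,-0.1],"yaw":0},{"hand":1,"slide":[3.3,0,-0.1],"yaw":0},{"hand":1,"slide":[4.3,0,-0.1],"yaw":0},{"hand":1,"slide":[5.3,0,-0.1],"yaw":0},{"hand":1,"slide":[6.3,0,-0.1],"yaw":0},{"hand":1,"slide":[7.3,0,-0.1],"yaw":0},{"hand":1,"slide":[8.3,0,-0.1],"yaw":0},{"hand":1,"slide":[9.3,0,-0.1],"yaw":0},{"hand":1,"slide":[10.2,0,-0.1],"yaw":0}]'
python3 -m inch '[{"hand":1,"slide":[0.8,0,0],"yaw":0},{"hand":1,"slide":[1.4,0,0],"yaw":0},{"hand":1,"slide":[1.9,0,0],"yaw":0},{"hand":1,"slide":[1.9,0,0],"yaw":0},{"hand":1,"slide":[1.9,0,0],"yaw":0},{"hand":1,"slide":[1.9,0,0],"yaw":0}]'
python3 - <<'E'
from h import *
cv2.imwrite('pics/p_s.png',cv2.resize(capture('scene')[160:260,220:380],None,fx=4,fy=4))
E
```

```text
time_s: 7.88
tcp_pos: [0.5801, -0.0695, 0.1171]
ee_rot: [[-0.002, -1.0, -0.007], [-1.0, 0.002, -0.002], [0.002, 0.007, -1.0]]
wrist_force: [-9.2, -0.9, 9.8]
gripper_width: 0.005
time_s: 8.62
tcp_pos: [0.5997, -0.0692, 0.117]
ee_rot: [[-0.002, -1.0, -0.005], [-1.0, 0.002, -0.001], [0.001, 0.005, -1.0]]
wrist_force: [-6.7, -2.3, 6.6]
gripper_width: 0.006
```

View pics/p_s.png

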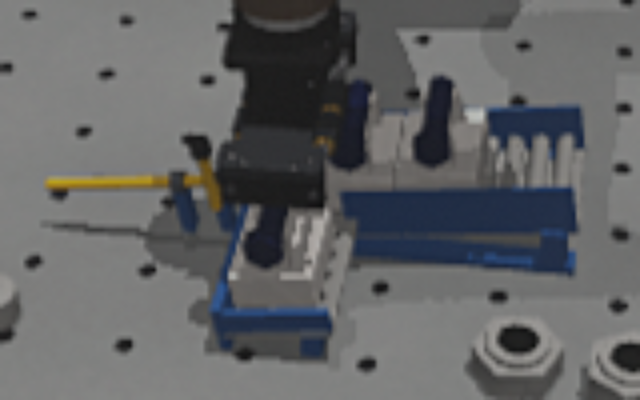

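The block is on the deck between the lip and the lane, with the second block still resting on the fingers. I'll back off and lift so the row can slide, then move above the new block.

```bash
python3 -m inch '[{"hand":1,"slide":[-0.5,0,0],"yaw":0},{"hand":1,"slide":[-0.5,0,0.3],"yaw":0},{"hand":1,"slide":[-0.5,0,4],"yaw":0},{"hand":1,"slide":[-0.5,0,9],"yaw":0},{"hand":0,"slide":[-0.5,0,15],"yaw":0},{"hand":0,"slide":[-0.5,0,15],"yaw":0}]'
python3 - <<'E'
from h import *
print(onz('top',(223.6,249),.06))
I=cv2.imread('pics/top0.png').astype(int)
m=(I.min(2)>140).astype(np.uint8);m[:,:205]=0;m[:,250:]=0;m[:228]=0;m[275:]=0
mm=((I[...,0]>I[...,2]+18)&(I[...,0]<110)).astype(np.uint8);mm[:,:205]=0;mm[:,250:]=0;mm[:228]=0;mm[275:]=0
R=cv2.minAreaRect(np.argwhere(m|mm)[:,::-1].astype(np.float32));print(R,onz('top',R[0],.03))
for q in cv2.boxPoints(R):print(onz('top',q,.03).round(3))
cv2.imwrite('pics/t2.png',capture('top'))
E
```

```text
time_s: 9.43
tcp_pos: [0.5991, -0.0675, 0.2726]
ee_rot: [[0.0, -1.0, 0.013], [-1.0, -0.0, 0.001], [-0.001, -0.013, -1.0]]
wrist_force: [-0.1, -0.1, -1.2]
gripper_width: 0.147
[0.4781452  0.29029011 0.06      ]
((226.94615173339844, 249.43080139160156), (23.814666748046875, 32.124996185302734), 7.125016689300537) [0.47886699 0.28773051 0.03      ]
[0.441 0.322 0.03 ]
[0.525 0.316 0.03 ]
[0.517 0.253 0.03 ]
[0.434 0.26  0.03 ]
```

```bash
python3 -m inch '[{"hand":0,"slide":[-4,4,6],"yaw":0.18},{"hand":0,"slide":[-12,35.6,6],"yaw":1.45},{"hand":0,"slide":[-12,35.6,6],"yaw":1.45},{"hand":0,"slide":[-12,35.6,6],"yaw":1.45},{"hand":0,"slide":[-12,35.6,6],"yaw":1.45},{"hand":0,"slide":[-12,35.6,6],"yaw":1.45},{"hand":0,"slide":[-12,35.6,6],"yaw":1.45},{"hand":0,"slide":[-12,35.6,6],"yaw":1.45},{"hand":0,"slide":[-12,35.6,6],"yaw":1.45},{"hand":0,"slide":[-12,35.6,6],"yaw":1.45}]'
python3 -m inch '[{"hand":0,"slide":[0,0,0],"yaw":0},{"hand":0,"slide":[0,0,0],"yaw":0},{"hand":0,"slide":[0,0,0],"yaw":0}]'
python3 - <<'E'
from h import *
import json
s=sense();I=capture('wrist');T=capture('top')
json.dump({k:np.array(s[k]).tolist() for k in('tcp_pos','ee_rot')},open('w1.json','w'))
cv2.imwrite('pics/w1.png',I);cv2.imwrite('pics/t3.png',T)
cv2.imwrite('pics/c1.png',np.vstack([cv2.resize(I[:300],(640,300)),cv2.resize(T[150:250,270:430],(480,300),interpolation=2).copy() if 0 else np.pad(cv2.resize(T[150:250,270:430],(448,280),interpolation=2),((0,0),(0,192),(0,0)))]))
E
```

```text
time_s: 10.72
tcp_pos: [0.4762, 0.2878, 0.3253]
ee_rot: [[0.992, -0.124, -0.001], [-0.124, -0.992, -0.001], [-0.001, 0.001, -1.0]]
wrist_force: [0.5, -0.7, 1.2]
gripper_width: 1.0
time_s: 11.1
tcp_pos: [0.4764, 0.2878, 0.3261]
ee_rot: [[0.993, -0.122, 0.0], [-0.122, -0.993, 0.0], [0.0, -0.0, -1.0]]
wrist_force: [0.3, -0.2, 0.2]
gripper_width: 0.998
```

View pics/c1.png

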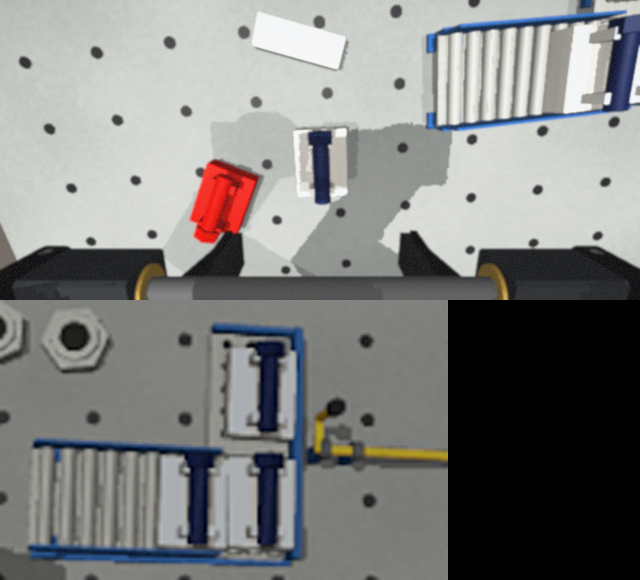

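The top crop shows the old block on the deck, clear of the lane, and the two others down at the stop. The wrist view shows the new bolt from (320,130) to (322,203).

Run:
```python
from h import *
import json
s=json.load(open('w1.json'));I=cv2.imread('pics/w1.png').astype(int)
b,g,r=[I[...,i] for i in range(3)]
d=((b>r+20)&(b<115)).astype(np.uint8);d[:120]=0;d[215:]=0;d[:,:290]=0;d[:,360:]=0
p=np.argwhere(d)[:,::-1];print(len(p),p.min(0),p.max(0))
P=lambda u,v,z:onz('wrist',(u,v),z,s).round(4)
q=p[(p[:,1]>150)&(p[:,1]<195)]
f=np.polyfit(q[:,1],q[:,0],1);print(f)
A=P(np.polyval(f,152),152,.062);B=P(np.polyval(f,193),193,.062);print(A,B,'yaw',np.arctan2(A[1]-B[1],A[0]-B[0]))
print('ends',P(np.polyval(f,p[:,1].min()),p[:,1].min()-.5,.068),P(np.polyval(f,p[:,1].max()),p[:,1].max()+.5,.062))
m=((I.min(2)>100)&(I.max(2)>195)).astype(np.uint8)|d;m[:124]=0;m[:, :288]=0;m[206:]=0;m[:,352:]=0
R=cv2.minAreaRect(np.argwhere(m)[:,::-1].astype(np.float32));print(R)
I2=cv2.imread('pics/top0.png')
```

```text
1040 [309 132] [330 202]
[3.37851447e-02 3.15207441e+02]
[0.4995 0.2856 0.062 ] [0.4517 0.2898 0.062 ] yaw -0.08764102844704783
ends [0.5227 0.2834 0.068 ] [0.44   0.2909 0.062 ]
((317.5, 164.5), (81.0, 59.0), 90.0)
```

```bash
python3 -m inch '[{"hand":0,"slide":[0.3,0,-5],"yaw":0.034},{"hand":0,"slide":[0.3,0,-10],"yaw":0.034},{"hand":0,"slide":[0.3,0,-15],"yaw":0.034},{"hand":0,"slide":[0.3,0,-19],"yaw":0.034},{"hand":0,"slide":[0.3,0,-19],"yaw":0.034},{"hand":0,"slide":[0.3,0,-19],"yaw":0.034}]'
```

```text
time_s: 11.95
tcp_pos: [0.4803, 0.2889, 0.1377]
ee_rot: [[0.996, -0.087, 0.002], [-0.087, -0.996, 0.002], [0.002, -0.002, -1.0]]
wrist_force: [0.5, -0.2, -0.3]
gripper_width: 1.0
```

```bash
python3 -m inch '[{"hand":0,"slide":[0,-0.1,-1.5],"yaw":0},{"hand":0,"slide":[0,-0.1,-3.1],"yaw":0},{"hand":0,"slide":[0,-0.1,-3.1],"yaw":0},{"hand":0,"slide":[0,-0.1,-3.1],"yaw":0}]'
python3 -m inch '[{"hand":1,"slide":[0,0,0],"yaw":0},{"hand":1,"slide":[0,0,0],"yaw":0},{"hand":1,"slide":[0,0,0],"yaw":0},{"hand":1,"slide":[0,0,0],"yaw":0},{"hand":1,"slide":[0,0,0],"yaw":0},{"hand":1,"slide":[0,0,0],"yaw":0},{"hand":1,"slide":[0,0,0],"yaw":0},{"hand":1,"slide":[0,0,0],"yaw":0}]'
```

```text
time_s: 12.45
tcp_pos: [0.4794, 0.2872, 0.105]
ee_rot: [[0.996, -0.087, 0.0], [-0.087, -0.996, -0.0], [0.0, 0.0, -1.0]]
wrist_force: [-0.6, 0.5, -0.0]
gripper_width: 0.999
time_s: 13.45
tcp_pos: [0.4794, 0.2872, 0.105]
ee_rot: [[0.996, -0.088, 0.0], [-0.088, -0.996, 0.0], [0.0, -0.0, -1.0]]
wrist_force: [0.4, 0.0, -0.3]
gripper_width: 0.223
```

The bolt is gripped (19.4 mm wide). I'll lift it, and check the lane centre from the rear ends of the walls in the earlier pictures.

```bash
python3 -m inch '[{"hand":1,"slide":[0,0,1],"yaw":0},{"hand":1,"slide":[0,0,4],"yaw":0},{"hand":1,"slide":[0,0,9],"yaw":0},{"hand":1,"slide":[0,0,14],"yaw":0},{"hand":1,"slide":[0,0,14],"yaw":0},{"hand":1,"slide":[0,0,14],"yaw":0}]'
python3 - <<'E'
from h import *
import json
s=json.load(open('w1.json'));I=cv2.imread('pics/w1.png').astype(int)
b,g,r=[I[...,i] for i in range(3)]
m=(b>g+35)&(b>90)
P=lambda u,v,z:onz('wrist',(u,v),z,s).round(4)
for u in(430,445,470,500,530,550):
    c=np.where(m[5:140,u])[0]+5
    k=np.split(c,np.where(np.diff(c)>5)[0]+1);k=[x for x in k if len(x)]
    z=.0838-.1405*(u-430)/ (640-430)*.14*1.6
    print(u,[(x[0],x[-1]) for x in k],[ (P(u,x[0]-.5,.08)[:2],P(u,x[-1]+.5,.08)[:2]) for x in k])
for f,o in(('t3',0),):
    T=cv2.imread(f'pics/{f}.png').astype(int);m=(T[...,0]>T[...,1]+35)&(T[...,0]>80)
    for u in(285,295,305,315,325):
        c=np.where(m[190:255,u])[0]+190;k=np.split(c,np.where(np.diff(c)>5)[0]+1)
        print(u,[(x[0],x[-1]) for x in k],[onz('top',(u,x.mean()),.08)[:2].round(4) for x in k])
E
```

```text
time_s: 14.2
tcp_pos: [0.478, 0.2862, 0.2437]
ee_rot: [[0.996, -0.089, -0.003], [-0.089, -0.996, -0.002], [-0.003, 0.002, -1.0]]
wrist_force: [-0.2, -0.8, -5.6]
gripper_width: 0.218
430 [(np.int64(34), np.int64(52)), (np.int64(113), np.int64(128))] [(array([0.603 , 0.1668]), array([0.5862, 0.1672])), (array([0.5292, 0.1684]), array([0.513 , 0.1688]))]
445 [(np.int64(27), np.int64(32)), (np.int64(126), np.int64(131))] [(array([0.6073, 0.1525]), array([0.6021, 0.1525])), (array([0.5142, 0.1533]), array([0.508 , 0.1533]))]
470 [(np.int64(23), np.int64(27)), (np.int64(125), np.int64(129))] [(array([0.6079, 0.1289]), array([0.6035, 0.1289])), (array([0.512 , 0.1275]), array([0.5069, 0.1274]))]
500 [(np.int64(20), np.int64(24)), (np.int64(121), np.int64(125))] [(array([0.607 , 0.1008]), array([0.6027, 0.1006])), (array([0.5124, 0.0968]), array([0.5072, 0.0966]))]
530 [(np.int64(18), np.int64(22)), (np.int64(118), np.int64(122))] [(array([0.6052, 0.0727]), array([0.6009, 0.0724])), (array([0.5117, 0.0663]), array([0.5065, 0.0659]))]
550 [(np.int64(16), np.int64(20)), (np.int64(116), np.int64(119))] [(array([0.6046, 0.0541]), array([0.6003, 0.0537])), (array([0.5112, 0.046 ]), array([0.5071, 0.0457]))]
285 [(np.int64(200), np.int64(200)), (np.int64(238), np.int64(241))] [array([0.6037, 0.1331]), array([0.5015, 0.1311])]
295 [(np.int64(238), np.int64(242))] [array([0.4999, 0.1057])]
305 [(np.int64(239), np.int64(242))] [array([0.4992, 0.0803])]
315 [(np.int64(239), np.int64(242))] [array([0.4994, 0.0549])]
325 [(np.int64(239), np.int64(243))] [array([0.4979, 0.0295])]
```

```bash
python3 -m inch '[{"hand":1,"slide":[2,-5,0],"yaw":0.02},{"hand":1,"slide":[4,-10,0],"yaw":0.068},{"hand":1,"slide":[6,-15,0],"yaw":0.068},{"hand":1,"slide":[7,-20,0],"yaw":0.068},{"hand":1,"slide":[7.3,-22.2,-1],"yaw":0.068},{"hand":1,"slide":[7.3,-22.2,-3],"yaw":0.068},{"hand":1,"slide":[7.3,-22.2,-3],"yaw":0.068},{"hand":1,"slide":[7.3,-22.2,-3],"yaw":0.068}]'
python3 - <<'E'
from h import *
import json
s=sense();I=capture('wrist');T=capture('top')
json.dump({k:np.array(s[k]).tolist() for k in('tcp_pos','ee_rot')},open('w2.json','w'))
cv2.imwrite('pics/w2.png',I);cv2.imwrite('pics/t4.png',T)
E
```

```text
time_s: 15.2
tcp_pos: [0.5522, 0.0652, 0.2144]
ee_rot: [[1.0, -0.019, -0.001], [-0.019, -1.0, -0.001], [-0.001, 0.001, -1.0]]
wrist_force: [-0.1, -0.1, -4.4]
gripper_width: 0.219
```

View pics/w2.png

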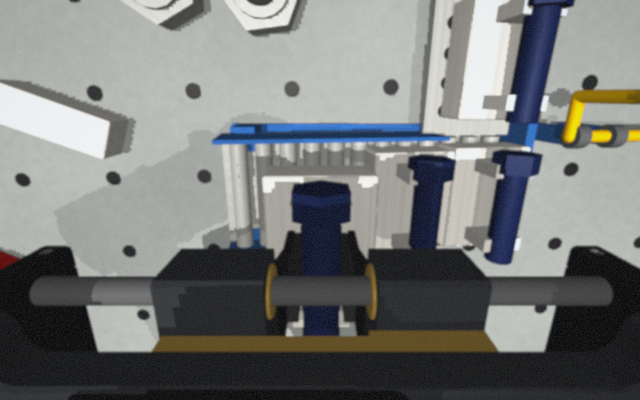

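The exit-side wall runs from (215,141) to (422,133). The held block's far top edge is near v=177, between u=262 and 378. I'll compute the wall's inner-edge line at its true height.

Run:
```python
from h import *
import json
s=json.load(open('w2.json'));I=cv2.imread('pics/w2.png').astype(int)
b,g,r=[I[...,i] for i in range(3)]
m=(b>g+30)&(b>90)
def W(u,v):
    z=.08
    for _ in range(6):
        p=onz('wrist',(u,v),z,s);y=p[1]+.0985;ly=(y+.026*.139)/.990;z=.024+ly*.1392+.026*.990
    return p
o=[];q=[]
for u in range(222,415,8):
    c=np.where(m[115:165,u])[0]+115
    t,bt=W(u,c.min()-.5),W(u,c.max()+.5);o.append(t);q.append(bt)
    if u%3==0: print(u,c.min(),c.max(),t.round(4),bt.round(4))
for n,a in(('outer',o),('inner',q)):
    a=np.array(a);f=np.polyfit(a[:,1],a[:,0],1);print(n,f,'x at y=.064',np.polyval(f,.064))
# held block head end: z axis of shank=tcp z-.051
tz=s['tcp_pos'][2]-.051
for u,v in((292,222),(350,222)):print('headface edges',onz('wrist',(u,v-2),tz+0.0,s))
for u,v in((262,178),(378,178)):print('block top far corners',onz('wrist',(u,v),tz-.024,s))
# row bolts on lane / shank yaw
for a,bb in(((427,185),(424,240)),((512,180),(500,255))):
    A=onz('wrist',a,.098,s);B=onz('wrist',bb,.098,s);print('bolt',A.round(4),B.round(4),np.arctan2(A[1]-B[1],A[0]-B[0]))
```

```text
222 139 144 [0.6082 0.1325 0.0827] [0.604  0.1329 0.0828]
246 126 144 [0.6165 0.1156 0.0803] [0.6034 0.1167 0.0805]
270 124 143 [0.6174 0.0992 0.078 ] [0.6034 0.1001 0.0782]
294 123 143 [0.6175 0.0826 0.0757] [0.6028 0.0832 0.0758]
318 124 142 [0.6163 0.0656 0.0733] [0.6028 0.0659 0.0734]
342 124 142 [0.6158 0.0483 0.0709] [0.6021 0.0483 0.0709]
366 124 141 [0.6153 0.0307 0.0684] [0.6022 0.0303 0.0684]
390 124 141 [0.6147 0.0126 0.0659] [0.6015 0.012  0.0658]
414 124 140 [ 0.6142 -0.0058  0.0633] [ 0.6015 -0.0067  0.0632]
outer [0.00872599 0.61520605] x at y=.064 0.6157645172737233
inner [0.016733   0.60145414] x at y=.064 0.6025250545182096
headface edges [0.57848495 0.07823235 0.16341653]
headface edges [0.57795753 0.05034505 0.16341653]
block top far corners [0.59353984 0.09578132 0.13941653]
block top far corners [0.59236031 0.03327345 0.13941653]
bolt [ 0.5762 -0.0075  0.098 ] [ 0.5354 -0.0086  0.098 ] 0.02695668625297958
bolt [ 0.5786 -0.0645  0.098 ] [ 0.5224 -0.0647  0.098 ] 0.0032559200227416096
```

The relative measurement in this one image says to shift about +3.5 mm in x; yaw is fine. I'll lower it to just above the rollers.

```bash
python3 -m inch '[{"hand":1,"slide":[0.35,0,0],"yaw":0},{"hand":1,"slide":[0.35,0,-1.5],"yaw":0},{"hand":1,"slide":[0.35,0,-3],"yaw":0},{"hand":1,"slide":[0.35,0,-4.2],"yaw":0},{"hand":1,"slide":[0.35,0,-5.2],"yaw":0},{"hand":1,"slide":[0.35,0,-5.2],"yaw":0},{"hand":1,"slide":[0.35,0,-5.2],"yaw":0}]'
python3 -m inch '[{"hand":1,"slide":[0,0,-0.2],"yaw":0},{"hand":1,"slide":[0,0,-0.4],"yaw":0},{"hand":1,"slide":[0,0,-0.4],"yaw":0}]'
```

```text
time_s: 16.18
tcp_pos: [0.5562, 0.0652, 0.1634]
ee_rot: [[1.0, -0.02, 0.001], [-0.02, -1.0, 0.0], [0.001, -0.0, -1.0]]
wrist_force: [0.2, -0.0, -3.5]
gripper_width: 0.217
time_s: 16.55
tcp_pos: [0.5557, 0.065, 0.159]
ee_rot: [[1.0, -0.02, -0.0], [-0.02, -1.0, -0.0], [-0.0, 0.0, -1.0]]
wrist_force: [0.3, -0.2, -4.9]
gripper_width: 0.217
```

```bash
for i in 1 2; do python3 -m inch '[{"hand":1,"slide":[0,0,-0.1],"yaw":0},{"hand":1,"slide":[0,0,-0.2],"yaw":0},{"hand":1,"slide":[0,0,-0.2],"yaw":0}]'; done
```

```text
time_s: 16.92
tcp_pos: [0.5557, 0.065, 0.1569]
ee_rot: [[1.0, -0.02, -0.0], [-0.02, -1.0, -0.0], [-0.0, 0.0, -1.0]]
wrist_force: [-0.1, -0.9, -4.4]
gripper_width: 0.216
time_s: 17.3
tcp_pos: [0.5558, 0.0651, 0.1554]
ee_rot: [[1.0, -0.02, 0.0], [-0.02, -1.0, -0.0], [0.0, 0.0, -1.0]]
wrist_force: [-1.8, -0.3, -1.7]
gripper_width: 0.219
```

Contact is beginning where predicted. I'll press down in small steps so the block tilts onto the slope.

```bash
for i in 1 2 3; do python3 -m inch '[{"hand":1,"slide":[0,0,-0.1],"yaw":0},{"hand":1,"slide":[0,0,-0.1],"yaw":0}]'|grep -E 'tcp|force'; done
```

```text
tcp_pos: [0.5559, 0.065, 0.155]
wrist_force: [-2.6, -0.9, 5.3]
tcp_pos: [0.5561, 0.0649, 0.1546]
wrist_force: [-4.6, -1.7, 8.8]
tcp_pos: [0.5562, 0.0649, 0.154]
wrist_force: [-5.0, -1.2, 9.8]
```

```bash
for i in 1 2; do python3 -m inch '[{"hand":1,"slide":[0,0,-0.1],"yaw":0},{"hand":1,"slide":[0,0,-0.1],"yaw":0}]'|grep -E 'tcp|force'; done
python3 - <<'E'
from h import *
cv2.imwrite('pics/pl.png',np.vstack([cv2.resize(capture('scene')[160:250,250:390],(560,360),interpolation=2),cv2.resize(capture('wrist')[110:270,180:460],(560,320)) [:240]]))
E
```

```text
tcp_pos: [0.5562, 0.0648, 0.1531]
wrist_force: [-4.6, -2.0, 10.6]
tcp_pos: [0.5562, 0.0646, 0.1523]
wrist_force: [-5.3, -3.0, 11.8]
```

View pics/pl.png

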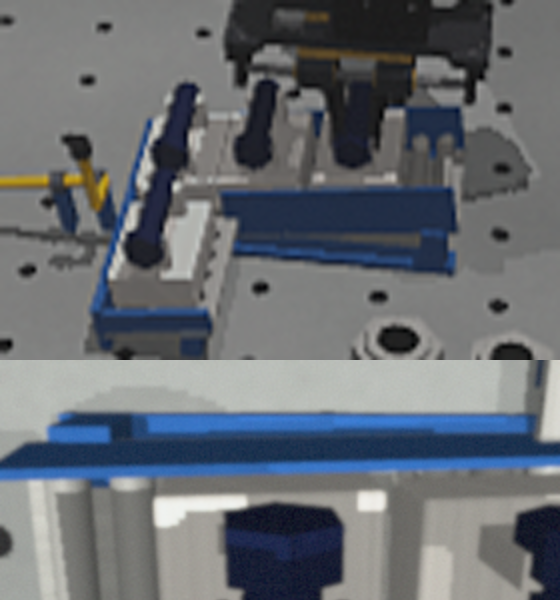

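The block sits within the walls, tilted to the slope, with a small gap on the +x side. I'll release it and lift straight up.

```bash
python3 -m inch '[{"hand":0.3,"slide":[0,0,0],"yaw":0},{"hand":0.3,"slide":[0,0,0.1],"yaw":0},{"hand":0.3,"slide":[0,0,0.1],"yaw":0},{"hand":0.3,"slide":[0,0,0.2],"yaw":0},{"hand":0.3,"slide":[0,0,0.2],"yaw":0},{"hand":0.3,"slide":[0,0,3],"yaw":0},{"hand":0.3,"slide":[0,0,8],"yaw":0},{"hand":0.3,"slide":[0,0,14],"yaw":0},{"hand":0.3,"slide":[0,0,14],"yaw":0}]'
python3 -m inch '[{"hand":0,"slide":[-5,6,2],"yaw":0},{"hand":0,"slide":[-10,12,2],"yaw":0},{"hand":0,"slide":[-12,18,2],"yaw":0},{"hand":0,"slide":[-12,22,2],"yaw":0},{"hand":0,"slide":[-12,22,2],"yaw":0},{"hand":0,"slide":[-12,22,2],"yaw":0}]'
python3 - <<'E'
from h import *
T=capture('top');S=capture('scene');cv2.imwrite('pics/tf.png',T)
cv2.imwrite('pics/fin.png',np.vstack([cv2.resize(S[160:250,250:430],(600,300),interpolation=2),cv2.resize(T[150:275,190:440],(600,300),interpolation=2)]))
E
```

```text
time_s: 19.77
tcp_pos: [0.5581, 0.0657, 0.296]
ee_rot: [[1.0, -0.019, 0.012], [-0.019, -1.0, 0.003], [0.012, -0.004, -1.0]]
wrist_force: [-0.1, -0.6, -0.7]
gripper_width: 0.701
time_s: 20.52
tcp_pos: [0.4354, 0.2853, 0.3092]
ee_rot: [[1.0, -0.019, -0.001], [-0.019, -1.0, -0.001], [-0.001, 0.001, -1.0]]
wrist_force: [1.5, -0.9, -0.4]
gripper_width: 0.992
```

View pics/fin.png

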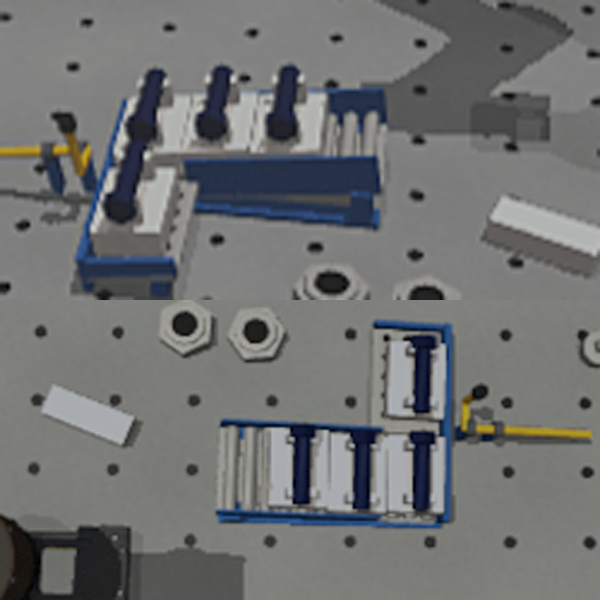

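Run:
```python
from h import *
from scipy.optimize import least_squares
A=(190+478/2.4,150+92/2.4);B=(250+64/3.333,160+122/3.333)
f=lambda p:np.r_[np.array(proj('top',p))-A,np.array(proj('scene',p))-B]
s=least_squares(f,[.6,0,.12]);print('knob',s.x,s.fun)
for v in(418,340):print('deck block x',onz('top',(190+405/2.4,150+(v-300)/2.4),.057))
print(sense()['time_s'],sense()['wrist_force']);print(finish_job())
```

```text
knob [ 0.628884   -0.13161195  0.11739715] [ 0.41077813 -0.05728695  0.4811175   0.05701414]
deck block x [ 0.61090278 -0.05873947  0.057     ]
deck block x [ 0.6985508  -0.05930571  0.057     ]
20.625 [-0.03591531  0.03234289  0.56100531]
the job is handed in; nothing more can be done
None
```

The job is done and handed in at 20.6 s of the 58 s allowed. `finish_job()` gave no verdict, so the results below are from my own last checks.

- **Gate:** I pushed the handle back until the end stop answered with about 10 N. Afterwards the knob measured about 89 mm further back than at the start. With my estimate of about 5 mm open at the start, that puts it at roughly 94 to 95 mm, fully back.
- **Oldest block:** I pushed it sideways onto the exit deck without lifting it. Its lane-side edge is at world x ≈ 0.611 m, against a lane edge of about 0.600–0.605 m, so it is off the lane by about 6–11 mm.
- **Row:** The second and third blocks slid down to the stop by themselves once the fingers were lifted away.
- **New block:** I gripped it by the shank and lowered it into the rear of the lane, within the side walls. A light press of about 12 N on the wrist tilted it onto the slope, and I let go. It slid down and closed up with the row.
- **Last pictures:** Three blocks stand upright in the lane and one on the deck. The gauge block and nuts look undisturbed. The ratchet was mostly outside the final crops, but the arm never went near it.

**Disagreement:** the views put the lane's centre at x between 0.549 and 0.557 m. I placed the block using its gap to the wall measured in one wrist image. I noticed about 5 N of sideways force while pressing it down, possibly light contact with the wall.

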